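Set the tweezers to the repeat gap on a straightedge laid against the printing block

TASK

Lay the straightedge flat on the table with its scribed edge flush against the near long side of the big printing block, roughly centred on that side, and let go of it. Then pick the sprung tweezers up off their rest, squeeze them until the gap between their tips matches the two scribed lines (18 mm), and hold them level with the tips hovering just above those two lines, one tip over each, touching nothing else, with the straightedge still flush and the other objects left where they were. Finish while still holding the tweezers there with the gap steady.

Things in the scene. Friction and masses are not known exactly. Their poses are not given: they have to be found in the camera images.
- block: Big carved wooden printing block, 140 (x) x 240 (y) x 44 mm high, lying face up on the table, fixed. Origin: centre of its underside. Its own z is up; its near long side is the upright plane x = -70 mm in its own frame, running 240 mm along its y, facing -x (the robot side).
- straightedge: The straightedge: loose aluminium bar 60 (x) x 220 (y) x 6 mm with an upright wooden batten as a grip on it, mass about 0.3 kg. Origin: centre of its underside. Its own +x long side (x = +30 mm) is the scribed edge that must be laid against the block, so when laid its x axis points the same way as the block's x.
- straightedge_grip (a point): Centre of the straightedge's wooden batten grip, 28 mm above the bar's underside and 12 mm to -x of the bar's centre line. The batten is 14 mm thick (x), 100 mm long (y) and stands from the bar's top (6 mm) to 40 mm above the underside. Axes as the straightedge.
- line_a (a point): Middle of one of the two scribed dark lines on the bar's top face: x = +15, y = -76, z = 6 mm in the straightedge's frame. The lines are 26 mm long along x.
- line_b (a point): Middle of the other scribed line, 18 mm from the first: x = +15, y = -94, z = 6 mm in the straightedge's frame.
- edge_l (a point): Point on the straightedge's scribed edge near its +y end: x = +30, y = +100, z = 3 mm.
- edge_r (a point): Point on the straightedge's scribed edge near its -y end: x = +30, y = -100, z = 3 mm.
- rest: Fixed wooden tool rest, two bars 24 mm high and 70 mm wide standing on a 4 mm base board 50 mm wide (190 mm long); origin on the table under the tweezers' finger plates, x along the tweezers. The bars (14 mm thick) are at x = -85 and x = +45 mm, so the fingers have room at the finger plates between them.
- tweezers_grip (a point): Loose steel spring tweezers, 198 mm long, 0.08 kg, lying on the rest with both arms side by side, opening and closing horizontally. This point is midway between the two dark finger plates, half-way up the 12 mm high arms. x points to the tips, y across the arms, z up. The finger plates (20 mm long, 14 mm high) are 41.7 mm apart over their outsides when open and about 29.5 mm at the 18 mm tip gap; squeeze them together along y there.
- tip_a (a point): Inner face of the tip of the tweezers' -y arm, half-way up its height; 81 mm ahead (+x) of tweezers_grip, 20 mm to the side when open. The tips are 8 mm high.
- tip_b (a point): Inner face of the tip of the tweezers' +y arm; 81 mm ahead of tweezers_grip. As the plates are squeezed, the two tips come together evenly about the middle of the grip.
- squeeze (a joint): How far the tweezers are squeezed, rad: 0 = sprung open (tip gap about 40 mm), 0.205 = shut stop (tip gap about 3 mm). Tip gap = 40 mm - 182 mm x this, so the marked 18 mm gap is 0.121. They spring open when let go; the plates push back with about 5.5 N at the marked gap and 8 N at the stop.
- heel (a point): Heel end of the tweezers, half-way up, 116 mm behind (-x) tweezers_grip.
- tub: Bystander: open white plastic tub, 110 mm across, 95 mm high. Origin: centre of its underside.
- small_block: Bystander: small wooden hand block 85 x 65 mm with a turned knob, 56 mm high. Origin: centre of its underside.
- jar: Bystander: amber jar with a lid, 64 mm across, 75 mm high. Origin: centre of its underside.
There are look-alikes about, which are no part of the job. Of the things that look like the part that bears tweezers_grip, the larger one is meant.

How it is judged:
By the outcome, as a careful person would: the job done as asked, in the order asked, and still so for the second after the job is handed in, while the arm keeps its last pose, push and grip.
It also fails if it takes over 54 s, if anything falls off the work surface, if the arm or the gripper's body presses on something with over 40 N, if the wrist force passes 120 N, or if a joint passes its speed limit or range.

ROBOT

A 6-joint arm with a two-finger parallel gripper is mounted at the origin on the work surface. World frame = base frame: x ahead of the robot, y to its left, z up, the work surface at z = 0. Lengths are in m, angles in rad, forces in N, time in s.
With the tool pointing down it reaches from about 0.325 to 1 m from the base axis. Payload 5.1 kg.
Tool frame: the origin (TCP) lies midway between the tips of the shut fingers; the grasp point (between the pads) lies 19 mm behind it; z points along the fingers, y is the line along which they close (so a half turn about z gives the same grasp; the last joint's range is limited). The gripper opens to 85 mm and grips with 20 to 120 N. Pads are 22 mm wide; open, the fingers measure 114 mm over their backs; the gripper's body (76 mm by 85 mm) begins 54 mm behind the grasp point. The pads swing forward as they close: fully open they stand 13 mm farther back than shut.
Start: joints at [-1.286, 0.124, 1.65, -0, 1.367, -0.083], TCP at [0.234, -0.607, 0.231] pointing down, gripper open.
Joint ranges: [-2.61, 2.61], [-1.02, 2.33], [0.03, 2.71], [-1.35, 4.49], [0.32, 2.68], [-2.91, 2.91]. Speed limits (rad/s): [2.57, 2.57, 3.14, 3.14, 3.14, 3.14].

INTERFACE

Orientations are given as a 3x3 rotation matrix whose columns are the frame's x, y, z axes.
In Python, from rig import telemetry, viewer, order gives the robot as it stands.
- The arm moves only by the tool apply_moves, never from a script. Its argument "motion" is a list that holds one entry, the list of rows, each a list of 7 numbers: the shift along the world's x, y, z normalised to -1 to 1, where 1 is 0.04 m, then the turn, a rotation vector about the world's x, y, z normalised to -1 to 1, where 1 is 2 rad, then the opening, from 0 (shut) to 1 (fully open). A call has 1 to 5 rows; each row shifts and turns the commanded pose from where the row before left it; what a row does not reach is not made up. A row lasts 1/12 s, in which the tool goes at most 41.7 mm and 7.16 degrees, less where a joint would pass 70% of its speed; a pose out of reach is approached as far as the arm can. A call with a number of a shift or a turn outside -1 to 1 is refused whole. A call with a gripper value outside its range is refused whole. The fingers move at their own pace and stop on an object; "force" is the grip in N (left out, the last holds). Time passes only in rows, so rows that do not move let the fingers close. It gives the time, the measured TCP pose, the force, the opening and the grip force at its end, in the units of the state.
- telemetry.get_obs(): the state, without advancing time (a new reading comes with each control period).
- viewer.get_image(name): name is "scene" or "side" or "wrist"; returns the picture (400x640x3 uint8, blue, green, red); there is no depth.
- viewer.get_calibration(name): a dict with "intrinsics" (3x3 intrinsics, pixels), "dist" ([k1, k2, p1, p2, k3] as OpenCV has them; the pictures are not rectified), "R" (3x3) and "t" (3): a world point X has camera coordinates R X + t. Camera axes: x right, y down, z forward; pixel columns grow to the right and rows downward; lengths in m; the calibration is good to about 2 mm. A picture is of the moment at which its call begins: read the wrist's pose just before it. get_calibration takes no time and is no camera call; for the wrist camera it gives the pose at the moment of the call.
- order.job_done(): hands the job in; it is judged then, once.
The state is a dict: "t": time; "joints": joint angles; "qd": joint speeds; "effort": joint torques, N m; "tool_pos": TCP position; "tool_rot": TCP orientation; "contact_force": force on the tool from outside, world axes, zero at the start; "torque": the same for the moment, N m; "finger_gap": opening from 0.0 (shut) to 1.0 (fully open); "finger_force": force on a finger pad.
Only numpy, scipy, OpenCV 4.12 (cv2) and the standard library are available. Lean on these libraries where they do the work, as an engineer would, in place of code of your own. Each camera call takes 0.05 s, during which the arm holds its last target. There are 200 camera calls.

## Working session

There is one attempt and no reset: what is moved stays moved. The work goes in short steps, Python scripts to look and compute and a tool call to move; the robot and the scene stay as the last step left them, time stands still between calls to the robot, and variables do not carry over. Pictures are saved under pics/ and viewed, at most 10 in all, crops included, and the job is handed in when it is done.

Besides the shell and the picture viewer there is one more tool, called after ">>>" by a JSON object that holds its "method" and its "body". apply_moves: Moves the arm, as the interface text tells. Scaled input: -1 to 1 covers 0.04 m each way for a shift and 2 rad each way for a turn. Its arguments: {"type":"object","properties":{"motion":{"type":"array"},"force":{"type":"number"}},"required":["motion"]}

```bash
mkdir -p pics
cat > h.py <<'E'
import numpy as np, cv2
from rig import telemetry, viewer, order
def snap(n,f):
    c=viewer.get_calibration(n); im=viewer.get_image(n); cv2.imwrite('pics/'+f,im); 
    np.savez('pics/'+f+'.npz',**{k:np.array(v) for k,v in c.items()}); return im,c
def load(f): return dict(np.load('pics/'+f+'.npz'))
def w(c,px,z):
    px=np.array(px,float).reshape(-1,1,2)
    u=cv2.undistortPoints(px,np.array(c['intrinsics']),np.array(c['dist'])).reshape(-1,2)
    R=np.array(c['R']);t=np.array(c['t']).ravel();o=-R.T@t
    d=np.c_[u,np.ones(len(u))]@R
    z=np.broadcast_to(z,len(u)); return o+d*((z-o[2])/d[:,2])[:,None]
def p(c,X):
    return cv2.projectPoints(np.array(X,float).reshape(-1,1,3),cv2.Rodrigues(np.array(c['R']))[0],np.array(c['t']).reshape(3,1),np.array(c['intrinsics']),np.array(c['dist']))[0].reshape(-1,2)
E
python3 - <<'E'
from h import *
np.set_printoptions(precision=4,suppress=True)
a,c=snap('scene','s0.png'); b,d=snap('side','d0.png')
for k in(c,d): print(-np.array(k['R']).T@np.array(k['t']).ravel(),np.array(k['R'])[2])
o=telemetry.get_obs(); print(o['tool_rot'],o['t'],o['finger_gap'],o['contact_force'])
E
```

```text
[ 0.9765 -0.6929  0.8421] [-0.4221  0.591  -0.6875]
[-0.2177 -0.9339  1.0624] [ 0.4608  0.6041 -0.6502]
[[ 0.9331  0.3596 -0.0005]
 [ 0.3596 -0.9331  0.0019]
 [ 0.0002 -0.0019 -1.    ]] 0.1 1.0033417978525552 [-0.1486  0.1549  0.3486]
```

View pics/s0.png

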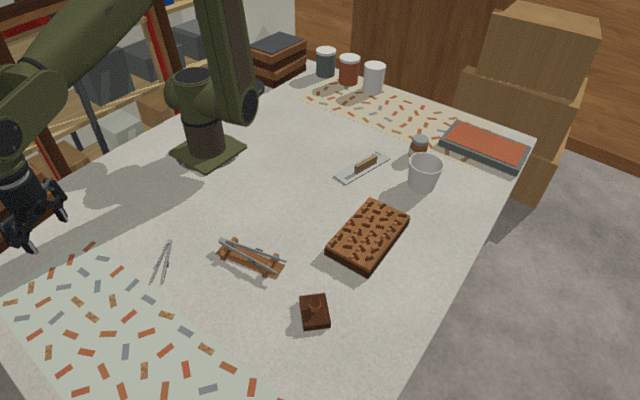

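View pics/d0.png

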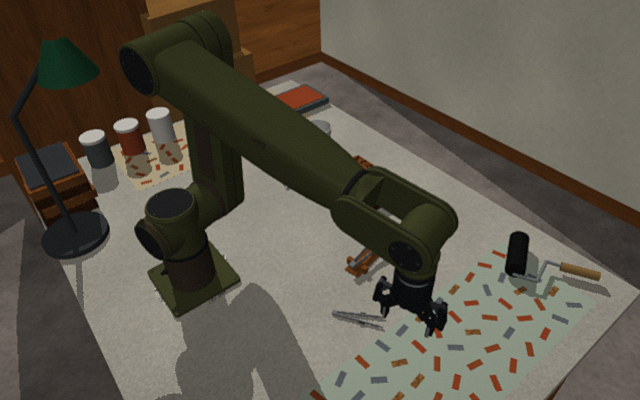

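Scene view: the straightedge is at (362,167), the block at (368,235), and the tweezers on their rest at (252,256). A smaller look-alike pair lies on the table at (162,260). The rest pair fits the description because it is larger and lies on a rest. I'll confirm this in an enlarged crop.

Run:
```python
from h import *
a=cv2.imread('pics/s0.png')[140:290,140:440]
cv2.imwrite('pics/c0.png',cv2.resize(a,None,fx=2.6667,fy=2.6667,interpolation=cv2.INTER_CUBIC))
```

```text
(no output)
```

View pics/c0.png

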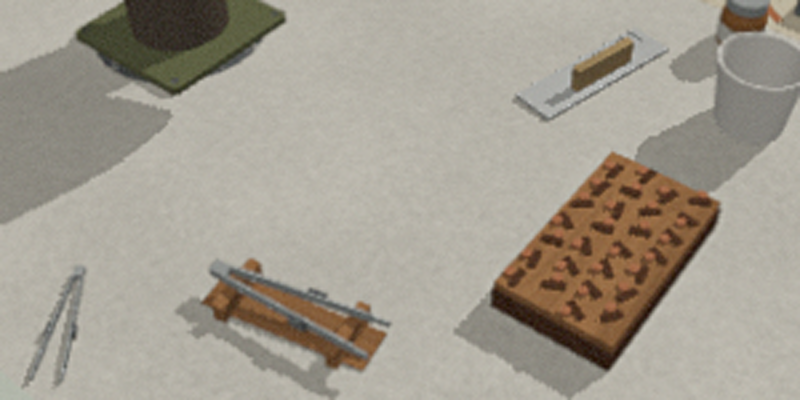

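The crop confirms it: the tweezers on the rest, heel at (218,268) and tips at (388,323)/(365,355) crop pixels, are clearly the larger pair. The pair at (55,325) lies directly on the table. Next I'll measure everything.

Run:
```python
from h import *
np.set_printoptions(precision=4,suppress=True)
c=load('s0.png')
f=lambda q,z: w(c,140*np.array([1,1])+np.array(q)/2.6667,z)[:, :2]
B=f([(613,153),(718,203),(610,346),(493,288)],.044);print('block',B,B.mean(0),np.linalg.norm(np.diff(B,axis=0),axis=1))
S=f([(517,98),(640,32),(668,45),(548,118)],.006);print('se',S,S.mean(0),np.linalg.norm(np.diff(S,axis=0),axis=1))
G=f([(574,68),(632,38)],.04);print('batten top',G,G.mean(0))
T=f([(218,268),(388,323),(365,357),(318,294),(297,322)],.034);print('tw heel,tips,plates',T)
m=(T[1]+T[2])/2;print(m,np.linalg.norm(m-T[0]),np.linalg.norm(T[1]-T[2]))
```

```text
block [[ 0.613   0.0951]
 [ 0.7436  0.0961]
 [ 0.7466 -0.1357]
 [ 0.6179 -0.1446]] [ 0.6802 -0.0223] [0.1306 0.2318 0.129 ]
se [[0.4493 0.1464]
 [0.5034 0.3607]
 [0.5473 0.3585]
 [0.5006 0.1383]] [0.5001 0.251 ] [0.2211 0.044  0.2251]
batten top [[0.4944 0.2023]
 [0.5208 0.3002]] [0.5076 0.2513]
tw heel,tips,plates [[ 0.3763 -0.2852]
 [ 0.5577 -0.2343]
 [ 0.5659 -0.2782]
 [ 0.4798 -0.2486]
 [ 0.487  -0.2867]]
[ 0.5618 -0.2563] 0.18770573266552112 0.044633591226530385
```

>>> {"method": "apply_moves", "body": {"motion": [[[0.3,0.97,0.35,0,0,0.022,1],[0.3,0.97,0.35,0,0,0.022,1],[0.3,0.97,0.35,0,0,0.022,1],[0.3,0.97,0.35,0,0,0.022,1],[0.3,0.97,0.35,0,0,0.022,1]]]}}

```text
t: 0.52
tool_pos: [0.2919, -0.4164, 0.299]
tool_rot: [[0.831, 0.556, -0.0], [0.556, -0.831, 0.001], [0.0, -0.001, -1.0]]
contact_force: [1.3, -0.5, 0.5]
finger_gap: 1.001
finger_force: 0.0
```

>>> {"method": "apply_moves", "body": {"motion": [[[0.3,0.97,0,0,0,0.022,1],[0.3,0.97,0,0,0,0.022,1],[0.3,0.97,0,0,0,0.022,1],[0.3,0.97,0,0,0,0.022,1],[0.3,0.97,0,0,0,0.022,1]]]}}

```text
t: 0.93
tool_pos: [0.3517, -0.2224, 0.2988]
tool_rot: [[0.69, 0.724, 0.0], [0.724, -0.69, 0.0], [0.0, -0.0, -1.0]]
contact_force: [1.4, 0.6, -0.1]
finger_gap: 0.996
finger_force: 0.0
```

>>> {"method": "apply_moves", "body": {"motion": [[[0.3,0.97,0,0,0,0.022,1],[0.3,0.97,0,0,0,0.022,1],[0.3,0.97,0,0,0,0.022,1],[0.3,0.97,0,0,0,0.022,1],[0.3,0.97,0,0,0,0.022,1]]]}}

```text
t: 1.35
tool_pos: [0.4117, -0.0283, 0.299]
tool_rot: [[0.515, 0.857, 0.0], [0.857, -0.515, -0.0], [0.0, 0.0, -1.0]]
contact_force: [1.5, -0.8, -0.0]
finger_gap: 0.994
finger_force: 0.0
```

>>> {"method": "apply_moves", "body": {"motion": [[[0.3,0.97,0,0,0,0.022,1],[0.3,0.97,0,0,0,0.022,1],[0.3,0.97,0,0,0,0.022,1],[0.3,0.97,0,0,0,0.022,1],[0.3,0.97,0,0,0,0.022,1]]]}}

```text
t: 1.77
tool_pos: [0.4717, 0.1659, 0.2988]
tool_rot: [[0.315, 0.949, -0.0], [0.949, -0.315, -0.0], [-0.0, -0.0, -1.0]]
contact_force: [1.5, -0.7, 0.4]
finger_gap: 0.998
finger_force: 0.0
```

Run:
```python
from h import *
np.set_printoptions(precision=4,suppress=True)
a,c=snap('wrist','w1.png');o=telemetry.get_obs();print(o['t'],o['tool_pos'],o['joints'],-c['R'].T@c['t'].ravel())
```

```text
1.8167 [0.4726 0.1713 0.2982] [ 0.2382 -0.2423  1.8889  0.0047  1.4945  0.5519] [0.4945 0.2343 0.4413]
```

View pics/w1.png

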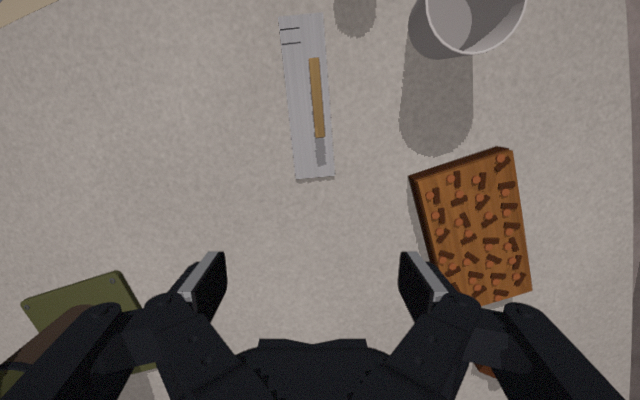

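The wrist view shows the straightedge's scribed lines at (290,37), at the world +y end and facing -x. So the bar must be turned about 165° before laying. The batten runs from (314,58) to (320,137), and the block's near corner is at (409,176).

Run:
```python
from h import *
np.set_printoptions(precision=4,suppress=True)
c=load('w1.png')
S=w(c,[(279,16),(322,12),(335,177),(297,181)],.006)[:,:2];print(S,S.mean(0))
v=(S[0]+S[1]-S[2]-S[3]);print('ang y(flipped)',np.degrees(np.arctan2(v[1],v[0])),np.linalg.norm(v)/2)
G=w(c,[(314,58),(319.5,137)],.04)[:,:2];v=G[0]-G[1];print('batten',G,G.mean(0),np.linalg.norm(v),np.degrees(np.arctan2(v[1],v[0])))
B=w(c,[(410,176),(507,149),(531,290)],.044)[:,:2];print('block',B,np.linalg.norm(np.diff(B,axis=0),axis=1)); v=B[1]-B[2];print(np.degrees(np.arctan2(v[1],v[0])))
```

```text
[[0.4931 0.3696]
 [0.5484 0.3562]
 [0.4992 0.1394]
 [0.4427 0.1516]] [0.4958 0.2542]
ang y(flipped) 77.09843037700401 0.22300769315096117
batten [[0.5188 0.3006]
 [0.4952 0.2056]] [0.507  0.2531] 0.09787282546440838 76.0695900662736
block [[ 0.5978  0.1164]
 [ 0.7333  0.1113]
 [ 0.7418 -0.1243]] [0.1355 0.2358]
92.06736064637018
```

>>> {"method": "apply_moves", "body": {"motion": [[[0.17,0.4,0,0,0,0.062,1],[0.17,0.4,0,0,0,0.062,1],[0.17,0.4,0,0,0,0.062,1],[0.17,0.4,0,0,0,0.062,1],[0.17,0.4,0,0,0,0.062,1]]]}}

```text
t: 2.23
tool_pos: [0.5058, 0.2444, 0.2985]
tool_rot: [[-0.299, 0.954, -0.001], [0.954, 0.299, -0.0], [-0.0, -0.001, -1.0]]
contact_force: [0.2, 0.1, -0.3]
finger_gap: 0.998
finger_force: 0.0
```

>>> {"method": "apply_moves", "body": {"motion": [[[0,0,-0.2,0,0,0.062,1],[0,0,-0.2,0,0,0.062,1],[0,0,-0.2,0,0,0.062,1],[0,0,-0.2,0,0,0.062,1],[0,0,-0.2,0,0,0.062,1]]]}}

```text
t: 2.65
tool_pos: [0.5056, 0.2435, 0.2582]
tool_rot: [[-0.798, 0.603, -0.001], [0.603, 0.798, -0.0], [0.001, -0.001, -1.0]]
contact_force: [-0.2, -0.0, 0.2]
finger_gap: 1.003
finger_force: 0.0
```

>>> {"method": "apply_moves", "body": {"motion": [[[0,0,-0.2,0,0,0.062,1],[0,0,-0.2,0,0,0.062,1],[0,0,-0.2,0,0,0.062,1],[0,0,-0.2,0,0,0.062,1],[0,0,-0.2,0,0,0.062,1]]]}}

```text
t: 3.07
tool_pos: [0.5055, 0.2434, 0.2182]
tool_rot: [[-1.0, 0.028, -0.001], [0.028, 1.0, -0.0], [0.001, -0.0, -1.0]]
contact_force: [0.1, 0.9, 0.2]
finger_gap: 0.999
finger_force: 0.0
```

>>> {"method": "apply_moves", "body": {"motion": [[[0,0,-0.2,0,0,0.062,1],[0,0,-0.2,0,0,0.062,1],[0,0,-0.2,0,0,0.062,1],[0,0,-0.2,0,0,0.062,1],[0,0,-0.2,0,0,0.062,1]]]}}

```text
t: 3.48
tool_pos: [0.5055, 0.2434, 0.1782]
tool_rot: [[-0.83, -0.558, -0.001], [-0.558, 0.83, -0.0], [0.001, 0.0, -1.0]]
contact_force: [-0.4, -0.1, 0.9]
finger_gap: 1.003
finger_force: 0.0
```

>>> {"method": "apply_moves", "body": {"motion": [[[0,0,0,0,0,0.062,1],[0,0,0,0,0,0.062,1],[0,0,0,0,0,0.062,1],[0,0,0,0,0,0.062,1],[0,0,0,0,0,0.062,1]]]}}

```text
t: 3.9
tool_pos: [0.5055, 0.2434, 0.1786]
tool_rot: [[-0.351, -0.936, -0.001], [-0.936, 0.351, -0.0], [0.001, 0.001, -1.0]]
contact_force: [0.6, 0.2, 0.7]
finger_gap: 0.998
finger_force: 0.0
```

>>> {"method": "apply_moves", "body": {"motion": [[[0,0,0,0,0,0.055,1],[0,0,0,0,0,0,1],[0,0,0,0,0,0,1]]]}}

```text
t: 4.15
tool_pos: [0.5056, 0.2435, 0.1788]
tool_rot: [[-0.255, -0.967, -0.001], [-0.967, 0.255, -0.0], [0.0, 0.001, -1.0]]
contact_force: [-1.1, -0.0, 0.8]
finger_gap: 0.995
finger_force: 0.0
```

>>> {"method": "apply_moves", "body": {"motion": [[[0.04,0.12,-0.75,0,0,0.01,1],[0,0.12,-0.75,0,0,0,1],[0,0,-0.75,0,0,0,1],[0,0,-0.75,0,0,0,1],[0,0,-0.6,0,0,0,1]]]}}

```text
t: 4.57
tool_pos: [0.5063, 0.2529, 0.0327]
tool_rot: [[-0.235, -0.972, -0.002], [-0.972, 0.235, -0.001], [0.001, 0.002, -1.0]]
contact_force: [-0.1, -0.1, 0.2]
finger_gap: 0.999
finger_force: 0.0
```

>>> {"method": "apply_moves", "body": {"motion": [[[0,0,-0.3,0,0,0,1],[0,0,-0.27,0,0,0,1],[0,0,0,0,0,0,0.5],[0,0,0,0,0,0,0.1],[0,0,0,0,0,0,0]]], "force": 40}}

```text
t: 4.98
tool_pos: [0.5089, 0.2538, 0.0142]
tool_rot: [[-0.233, -0.973, 0.003], [-0.973, 0.233, 0.001], [-0.002, -0.003, -1.0]]
contact_force: [-0.5, 0.0, -0.2]
finger_gap: 0.603
finger_force: 0.0
```

>>> {"method": "apply_moves", "body": {"motion": [[[0,0,0,0,0,0,0],[0,0,0,0,0,0,0],[0,0,0,0,0,0,0],[0,0,0,0,0,0,0],[0,0,0,0,0,0,0]]]}}

```text
t: 5.4
tool_pos: [0.5084, 0.2536, 0.0137]
tool_rot: [[-0.232, -0.973, 0.002], [-0.973, 0.232, 0.001], [-0.001, -0.002, -1.0]]
contact_force: [-1.2, -0.4, 5.7]
finger_gap: 0.158
finger_force: 40.8
```

>>> {"method": "apply_moves", "body": {"motion": [[[0,0,0.3,0,0,0,0],[0,0,0.8,0,0,0,0],[0,0,0.8,0,0,0,0],[0,0,0.8,0,0,0,0],[0,0,0.6,0,0,0,0]]], "force": 70}}

```text
t: 5.82
tool_pos: [0.5074, 0.2532, 0.1467]
tool_rot: [[-0.233, -0.973, 0.001], [-0.973, 0.233, 0.0], [-0.0, -0.001, -1.0]]
contact_force: [0.8, 1.6, -3.1]
finger_gap: 0.153
finger_force: 69.0
```

>>> {"method": "apply_moves", "body": {"motion": [[[0,-0.3,0,0,0,-0.03,0],[0,-0.3,0,0,0,-0.06,0],[0,-0.3,0,0,0,-0.062,0],[0,-0.3,0,0,0,-0.062,0],[0,-0.3,0,0,0,-0.062,0]]]}}

```text
t: 6.23
tool_pos: [0.5063, 0.1924, 0.1436]
tool_rot: [[-0.712, -0.702, -0.002], [-0.702, 0.712, -0.001], [0.002, 0.001, -1.0]]
contact_force: [0.6, -0.5, -3.3]
finger_gap: 0.148
finger_force: 68.9
```

>>> {"method": "apply_moves", "body": {"motion": [[[0,-0.3,0,0,0,-0.062,0],[0,-0.3,0,0,0,-0.062,0],[0,-0.3,0,0,0,-0.062,0],[0,-0.3,0,0,0,-0.062,0],[0,-0.3,0,0,0,-0.062,0]]]}}

```text
t: 6.65
tool_pos: [0.5063, 0.1325, 0.1436]
tool_rot: [[-0.988, -0.157, -0.002], [-0.157, 0.988, -0.0], [0.002, -0.0, -1.0]]
contact_force: [0.4, -0.5, -3.5]
finger_gap: 0.15
finger_force: 68.9
```

>>> {"method": "apply_moves", "body": {"motion": [[[0,-0.3,0,0,0,-0.062,0],[0,-0.3,0,0,0,-0.062,0],[0,-0.3,0,0,0,-0.062,0],[0,-0.3,0,0,0,-0.062,0],[0,-0.3,0,0,0,-0.062,0]]]}}

```text
t: 7.07
tool_pos: [0.5063, 0.0726, 0.1436]
tool_rot: [[-0.895, 0.446, -0.002], [0.446, 0.895, -0.0], [0.002, -0.001, -1.0]]
contact_force: [0.0, 0.2, -3.2]
finger_gap: 0.147
finger_force: 68.9
```

>>> {"method": "apply_moves", "body": {"motion": [[[0,-0.3,0,0,0,-0.062,0],[0,-0.3,0,0,0,-0.062,0],[0,-0.3,0,0,0,-0.062,0],[0,-0.3,0,0,0,-0.062,0],[0,-0.3,0,0,0,-0.062,0]]]}}

```text
t: 7.48
tool_pos: [0.5063, 0.0127, 0.1436]
tool_rot: [[-0.47, 0.883, -0.002], [0.883, 0.47, 0.0], [0.001, -0.002, -1.0]]
contact_force: [-0.6, -0.1, -3.7]
finger_gap: 0.152
finger_force: 68.9
```

>>> {"method": "apply_moves", "body": {"motion": [[[0,-0.3,0,0,0,-0.062,0],[0,-0.3,0,0,0,-0.062,0],[0,-0.2,0,0,0,-0.062,0],[0,0,0,0,0,-0.04,0],[0,0,0,0,0,0,0]]]}}

```text
t: 7.9
tool_pos: [0.5064, -0.0191, 0.1436]
tool_rot: [[-0.041, 0.999, -0.002], [0.999, 0.041, 0.0], [0.0, -0.002, -1.0]]
contact_force: [0.2, -0.9, -2.7]
finger_gap: 0.149
finger_force: 68.9
```

Run:
```python
from h import *
np.set_printoptions(precision=4,suppress=True)
a,c=snap('wrist','w2.png');o=telemetry.get_obs();print(o['t'],o['tool_pos'],-c['R'].T@c['t'].ravel())
```

```text
7.95 [ 0.5065 -0.0188  0.1437] [0.5039 0.0528 0.2861]
```

View pics/w2.png

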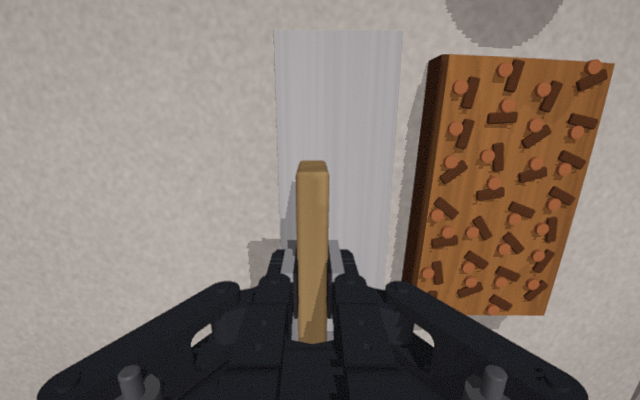

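The wrist view shows the block's near side: top edge (446,55)→(418,300), foot (430,62)→(405,270), far corners (612,64) and (545,315). The bar's scribed edge is at (403,31).

Run:
```python
from h import *
np.set_printoptions(precision=4,suppress=True)
c=load('w2.png')
im=cv2.imread('pics/w2.png')
def ang(a,b): v=a-b; return np.degrees(np.arctan2(v[1],v[0]))
T=w(c,[(446,55),(418,300),(612,64),(545,315)],.044)[:,:2];print('top',T,ang(T[0],T[1]),ang(T[2],T[3]),np.linalg.norm(T[2]-T[0]),np.linalg.norm(T[2]-T[3]),'centre',)
F=w(c,[(430,62),(405,270)],0.)[:,:2];print('foot',F,ang(F[0],F[1]))
E_=w(c,[(403,31),(385,280),(274,31),(290,160)],.136)[:,:2];print('bar',E_,ang(E_[0],E_[1]))
# gradient based near-edge line (top edge): dark side face -> lit top
g=cv2.cvtColor(im,cv2.COLOR_BGR2GRAY).astype(float); sat=im[:,:,0].astype(float)
P=[];Q=[]
for r in range(75,260,6):
    b=cv2.GaussianBlur(im,(3,3),0)[r,:,0].astype(float)   # blue: table bright, block dark
    x0=int(np.interp(r,[62,270],[430,405])); k=np.arange(x0-10,x0+10); Q.append((k[np.argmin(np.diff(b[x0-10:x0+11]))]+.5,r))
    s=cv2.GaussianBlur(im,(3,3),0)[r,:,2].astype(float); x1=int(np.interp(r,[55,300],[446,418])); k=np.arange(x1-8,x1+8);P.append((k[np.argmax(np.diff(s[x1-8:x1+9]))]+.5,r))
for n,A,z in(('topedge',P,.044),('foot',Q,0.)):
    W=w(c,A,z)[:,:2]; m=np.polyfit(W[:,1],W[:,0],1); r=W[:,0]-np.polyval(m,W[:,1]);k=abs(r)<.003; m=np.polyfit(W[k,1],W[k,0],1);print(n,'yaw',-np.degrees(np.arctan(m[0])),'x at y=-.02',np.polyval(m,-.02),'rms',r[k].std(),k.sum(),len(k))
```

```text
top [[ 0.6032  0.1024]
 [ 0.6121 -0.1122]
 [ 0.737   0.1045]
 [ 0.7435 -0.1261]] 92.37795789379992 91.60231358905041 0.13390558415955325 0.23070399130614783 centre
foot [[ 0.6075  0.1049]
 [ 0.6116 -0.1045]] 91.12510035601059
bar [[ 0.5439  0.0927]
 [ 0.5496 -0.0367]
 [ 0.4844  0.0902]
 [ 0.4931  0.0308]] 92.53761101174227
topedge yaw 0.8438783232157012 x at y=-.02 0.6070950707223194 rms 0.0002728535237986723 30 31
foot yaw 0.8479718350618869 x at y=-.02 0.6074636150496701 rms 0.00031870551616369216 31 31
```

>>> {"method": "apply_moves", "body": {"motion": [[[0.3,0.05,0,0,0,-0.013,0],[0.3,0.05,-0.6,0,0,0,0],[0.3,0,-0.8,0,0,0,0],[0.18,0,-0.8,0,0,0,0],[0,0,-0.6,0,0,0,0]]]}}

```text
t: 8.37
tool_pos: [0.5505, -0.0142, 0.0301]
tool_rot: [[-0.02, 1.0, -0.002], [1.0, 0.02, 0.0], [0.0, -0.002, -1.0]]
contact_force: [-1.1, 0.1, -3.3]
finger_gap: 0.149
finger_force: 68.9
```

>>> {"method": "apply_moves", "body": {"motion": [[[0,0,-0.2,0,0,0,0],[0,0,-0.15,0,0,0,0],[0,0,-0.06,0,0,0,0],[0,0,0,0,0,0,0]]]}}

```text
t: 8.7
tool_pos: [0.5513, -0.0147, 0.017]
tool_rot: [[-0.018, 1.0, 0.001], [1.0, 0.018, -0.0], [-0.0, 0.001, -1.0]]
contact_force: [-0.6, -0.1, -3.8]
finger_gap: 0.152
finger_force: 68.8
```

>>> {"method": "apply_moves", "body": {"motion": [[[0,0,-0.05,0,0,-0.002,0],[0,0,-0.03,0,0,0,0],[0,0,0,0,0,0,0]]]}}

```text
t: 8.95
tool_pos: [0.5514, -0.0149, 0.0139]
tool_rot: [[-0.013, 1.0, 0.002], [1.0, 0.013, -0.0], [-0.0, 0.002, -1.0]]
contact_force: [0.3, 0.5, -2.8]
finger_gap: 0.15
finger_force: 68.8
```

>>> {"method": "apply_moves", "body": {"motion": [[[0.1,0,0,0,0,0,0.24],[0.1,0,0,0,0,0,0.24],[0,0,0,0,0,0,0.24],[0,0,0,0,0,0,0.24]]], "force": 20}}

```text
t: 9.28
tool_pos: [0.5599, -0.0149, 0.0136]
tool_rot: [[-0.013, 1.0, 0.002], [1.0, 0.013, -0.0], [-0.0, 0.002, -1.0]]
contact_force: [-0.5, -0.7, -0.5]
finger_gap: 0.238
finger_force: 0.0
```

>>> {"method": "apply_moves", "body": {"motion": [[[0.06,0,0,0,0,0,0.24],[0.06,0,0,0,0,0,0.24],[0.05,0,0,0,0,0,0.24],[0,0,0,0,0,0,0.24]]]}}

```text
t: 9.62
tool_pos: [0.5659, -0.0148, 0.0129]
tool_rot: [[-0.013, 1.0, 0.0], [1.0, 0.013, -0.0], [-0.0, 0.0, -1.0]]
contact_force: [-2.2, -0.5, 0.5]
finger_gap: 0.239
finger_force: 0.6
```

>>> {"method": "apply_moves", "body": {"motion": [[[0.04,0,0,0,0,0,0.24],[0,0,0,0,0,0,0.24]]]}}

```text
t: 9.78
tool_pos: [0.5672, -0.0148, 0.0127]
tool_rot: [[-0.013, 1.0, 0.0], [1.0, 0.013, -0.0], [-0.0, 0.0, -1.0]]
contact_force: [-2.4, -0.0, 0.8]
finger_gap: 0.237
finger_force: 0.8
```

>>> {"method": "apply_moves", "body": {"motion": [[[0.04,0,0,0,0,0,0.24],[0,0,0,0,0,0,0.24]]]}}

```text
t: 9.95
tool_pos: [0.5682, -0.0148, 0.0126]
tool_rot: [[-0.013, 1.0, -0.002], [1.0, 0.013, 0.0], [0.0, -0.002, -1.0]]
contact_force: [-5.2, 0.5, 3.6]
finger_gap: 0.241
finger_force: 2.4
```

>>> {"method": "apply_moves", "body": {"motion": [[[0.04,0,0,0,0,0,0.24],[0,0,0,0,0,0,0.24]]]}}

```text
t: 10.12
tool_pos: [0.5681, -0.0147, 0.0125]
tool_rot: [[-0.013, 1.0, -0.006], [1.0, 0.013, 0.0], [0.0, -0.006, -1.0]]
contact_force: [-10.4, -0.2, 8.1]
finger_gap: 0.24
finger_force: 5.4
```

>>> {"method": "apply_moves", "body": {"motion": [[[0.03,0,0,0,0,0,0.24],[0,0,0,0,0,0,0.24]]]}}

```text
t: 10.28
tool_pos: [0.5681, -0.0148, 0.0125]
tool_rot: [[-0.014, 1.0, -0.009], [1.0, 0.014, 0.0], [0.0, -0.009, -1.0]]
contact_force: [-14.3, 0.1, 12.0]
finger_gap: 0.236
finger_force: 7.6
```

>>> {"method": "apply_moves", "body": {"motion": [[[-0.15,0,0,0,0,0,0.24],[0,0,0,0,0,0,0.24],[0,0,0.3,0,0,0,0.24],[0,0,0.6,0,0,0,0.24],[0,0,0.9,0,0,0,0.24]]]}}

```text
t: 10.7
tool_pos: [0.5636, -0.0145, 0.083]
tool_rot: [[-0.013, 1.0, -0.005], [1.0, 0.013, 0.001], [0.001, -0.005, -1.0]]
contact_force: [0.2, -0.2, -0.1]
finger_gap: 0.24
finger_force: 0.0
```

>>> {"method": "apply_moves", "body": {"motion": [[[0,0,0.9,0,0,0,0.4],[-0.15,-0.5,0.9,0,0,-0.05,1],[-0.15,-0.5,0.9,0,0,-0.062,1],[-0.15,-0.5,0,0,0,-0.062,1],[-0.15,-0.5,0,0,0,-0.062,1]]]}}

```text
t: 11.12
tool_pos: [0.5442, -0.0961, 0.1986]
tool_rot: [[0.448, 0.894, 0.01], [0.894, -0.448, -0.003], [0.002, 0.01, -1.0]]
contact_force: [-0.4, 0.2, -1.0]
finger_gap: 0.926
finger_force: 0.0
```

>>> {"method": "apply_moves", "body": {"motion": [[[-0.18,-0.5,0,0,0,-0.062,1],[-0.18,-0.5,0,0,0,-0.062,1],[-0.18,-0.5,0,0,0,-0.062,1],[-0.18,-0.5,0,0,0,-0.062,1],[-0.18,-0.5,0,0,0,-0.062,1]]]}}

```text
t: 11.53
tool_pos: [0.5059, -0.196, 0.1944]
tool_rot: [[0.884, 0.467, 0.003], [0.467, -0.884, -0.001], [0.002, 0.003, -1.0]]
contact_force: [0.7, 0.0, -0.6]
finger_gap: 1.0
finger_force: 0.0
```

>>> {"method": "apply_moves", "body": {"motion": [[[-0.1,-0.5,0,0,0,-0.062,1],[-0.1,-0.5,0,0,0,-0.062,1],[-0.1,-0.3,0,0,0,-0.04,1],[0,0,0,0,0,0,1],[0,0,0,0,0,0,1]]]}}

```text
t: 11.95
tool_pos: [0.4939, -0.2473, 0.1938]
tool_rot: [[0.986, 0.164, 0.002], [0.164, -0.986, -0.001], [0.002, 0.001, -1.0]]
contact_force: [0.0, 0.1, -0.5]
finger_gap: 1.0
finger_force: 0.0
```

Run:
```python
from h import *
np.set_printoptions(precision=4,suppress=True)
a,c=snap('wrist','w3.png');o=telemetry.get_obs();print(o['t'],o['tool_pos'],-c['R'].T@c['t'].ravel());snap('scene','s1.png')
```

```text
12.0 [ 0.494  -0.2467  0.1935] [ 0.5647 -0.2352  0.3364]
```

View pics/w3.png

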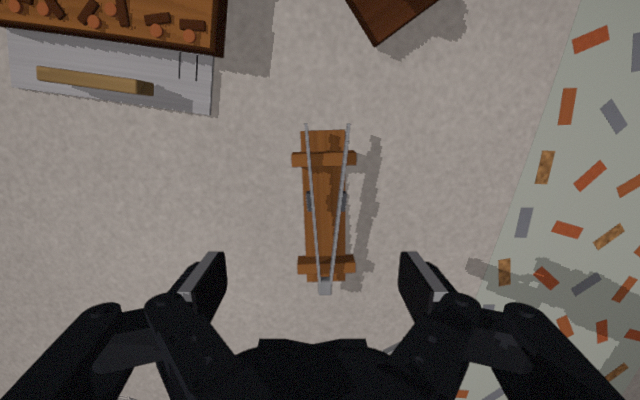

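The wrist view shows the tweezers' tips at (307,124)/(349,124), plates at (309,200)/(345,200) and heel at (325,289). The straightedge lies against the block, with its lines at about (180,66) and (197,69).

Run:
```python
from h import *
np.set_printoptions(precision=4,suppress=True)
c=load('w3.png')
for z in(.030,.034):
    T=w(c,[(307,124),(349,124),(309,200),(345,200),(325,289)],z)[:,:2]
    m=(T[0]+T[1])/2; v=m-T[4]; u=v/np.linalg.norm(v)
    print(z,T,'len',np.linalg.norm(v),'yaw',np.degrees(np.arctan2(v[1],v[0])),'tips',np.linalg.norm(T[0]-T[1]),'grip from tips',m-.081*u,'heel',T[4]+.116*u,'plates',(T[2]+T[3])/2)
L=w(c,[(180,66),(197,69)],.006)[:,:2];print('lines',L,np.linalg.norm(L[0]-L[1]))
E=w(c,[(223,57),(0,31),(216,115),(12,84)],[0.,0,.006,.006])[:,:2];print(E)
im=cv2.imread('pics/w3.png')
cv2.imwrite('pics/c3.png',np.hstack([cv2.resize(im[0:130,0:230],(690,390),interpolation=cv2.INTER_CUBIC)]))
```

```text
0.03 [[ 0.5568 -0.2315]
 [ 0.5638 -0.2735]
 [ 0.4781 -0.2464]
 [ 0.4845 -0.2851]
 [ 0.3718 -0.2831]] len 0.19096847372363965 yaw 9.218841902882435 tips 0.04258506846373384 grip from tips [ 0.4803 -0.2655] heel [ 0.4863 -0.2646] plates [ 0.4813 -0.2657]
0.034 [[ 0.5569 -0.2316]
 [ 0.5638 -0.273 ]
 [ 0.4792 -0.2463]
 [ 0.4855 -0.2844]
 [ 0.3743 -0.2825]] len 0.18847553088656432 yaw 9.218841902882428 tips 0.04202915397521645 grip from tips [ 0.4804 -0.2653] heel [ 0.4888 -0.2639] plates [ 0.4824 -0.2654]
lines [[ 0.5932 -0.0905]
 [ 0.593  -0.1085]] 0.01796318667863728
[[ 0.6096 -0.1327]
 [ 0.6012  0.1089]
 [ 0.5496 -0.132 ]
 [ 0.5484  0.094 ]]
```

View pics/c3.png

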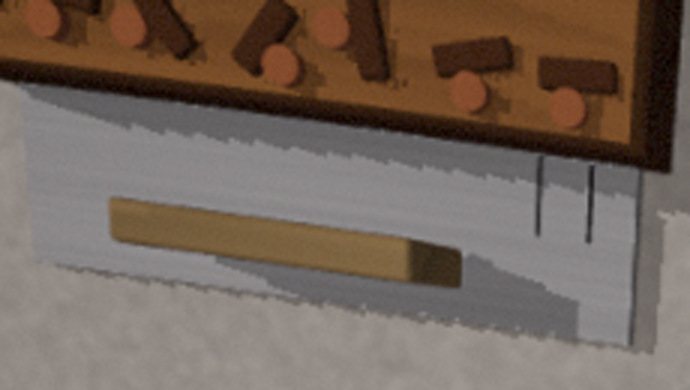

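>>> {"method": "apply_moves", "body": {"motion": [[[-0.15,-0.23,-0.7,0,0,-0.002,1],[-0.15,-0.23,-0.9,0,0,0,1],[0,0,-0.9,0,0,0,1],[0,0,-0.9,0,0,0,0.8],[0,0,-0.55,0,0,0,0.7]]]}}

```text
t: 12.47
tool_pos: [0.4799, -0.263, 0.0311]
tool_rot: [[0.987, 0.161, -0.004], [0.162, -0.987, 0.003], [-0.003, -0.003, -1.0]]
contact_force: [-1.0, -0.4, -0.8]
finger_gap: 0.751
finger_force: 0.0
```

>>> {"method": "apply_moves", "body": {"motion": [[[0,0,-0.25,0,0,0,0.65],[0,0,-0.1,0,0,0,0.65],[0,0,0,0,0,0,0.65],[0,0,0,0,0,0,0.65]]]}}

```text
t: 12.8
tool_pos: [0.483, -0.2657, 0.0227]
tool_rot: [[0.987, 0.16, 0.003], [0.16, -0.987, -0.002], [0.002, 0.002, -1.0]]
contact_force: [0.5, -0.6, 1.0]
finger_gap: 0.65
finger_force: 0.0
```

Run:
```python
from h import *
np.set_printoptions(precision=4,suppress=True)
a,c=snap('wrist','w4.png');o=telemetry.get_obs();print(o['t'],o['tool_pos'],o['finger_gap'])
b,d=snap('scene','s2.png');q=p(d,o['tool_pos'])[0].astype(int);print(q)
x,y=q-[70,50]
cv2.imwrite('pics/c4.png',np.vstack([cv2.resize(a,(480,300)),cv2.resize(b[y:y+75,x:x+120],(480,300),interpolation=cv2.INTER_CUBIC)]))
```

```text
12.85 [ 0.4832 -0.2659  0.0231] 0.6454393139661231
[256 257]
```

View pics/c4.png

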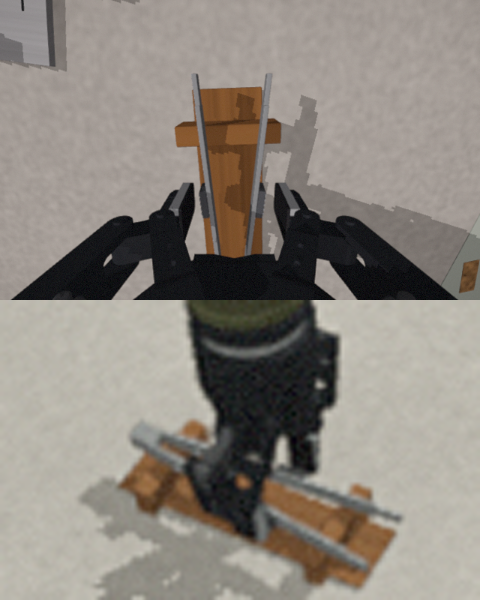

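The crop shows the fingers straddling both plates, well centred: plates at (205,200)/(260,198) and fingers at about (187,200)/(284,200). I'll squeeze now.

>>> {"method": "apply_moves", "body": {"motion": [[[0,0,-0.06,0,0,0,0.5],[0,0,0,0,0,0,0.42],[0,0,0,0,0,0,0.36],[0,0,0,0,0,0,0.347],[0,0,0,0,0,0,0.347]]], "force": 20}}

```text
t: 13.32
tool_pos: [0.4833, -0.2665, 0.0209]
tool_rot: [[0.987, 0.159, 0.004], [0.159, -0.987, -0.003], [0.003, 0.003, -1.0]]
contact_force: [0.1, 0.8, 6.2]
finger_gap: 0.347
finger_force: 7.6
```

>>> {"method": "apply_moves", "body": {"motion": [[[0,0,0,0,0,0,0.347],[0,0,0,0,0,0,0.347],[0,0,0.1,0,0,0,0.347],[0,0,0.3,0,0,0,0.347],[0,0,0.3,0,0,0,0.347]]]}}

```text
t: 13.73
tool_pos: [0.4808, -0.2647, 0.0467]
tool_rot: [[0.987, 0.159, -0.001], [0.159, -0.987, 0.001], [-0.001, -0.001, -1.0]]
contact_force: [0.3, -0.1, -0.7]
finger_gap: 0.349
finger_force: 5.2
```

>>> {"method": "apply_moves", "body": {"motion": [[[0,0,0.4,0,0,0,0.347],[0,0,0.4,0,0,0,0.347],[0,0,0.1,0,0,0,0.347],[0,0,0,0,0,0,0.347]]]}}

```text
t: 14.07
tool_pos: [0.4828, -0.266, 0.085]
tool_rot: [[0.987, 0.159, 0.004], [0.159, -0.987, -0.003], [0.003, 0.003, -1.0]]
contact_force: [-0.5, 0.6, 0.2]
finger_gap: 0.346
finger_force: 5.2
```

Run:
```python
from h import *
np.set_printoptions(precision=4,suppress=True)
a,c=snap('wrist','w5.png');o=telemetry.get_obs();print(o['t'],o['tool_pos'],o['tool_rot'],o['finger_gap'],o['finger_force'])
b,d=snap('scene','s3.png');q=p(d,o['tool_pos'])[0].astype(int);print(q)
x,y=q-[60,45]
cv2.imwrite('pics/c5.png',np.vstack([cv2.resize(a[60:280,160:480],(480,330)),cv2.resize(b[y:y+65,x:x+120],(480,260),interpolation=cv2.INTER_CUBIC)]))
```

```text
14.1167 [ 0.4819 -0.2655  0.0835] [[ 0.9873  0.1591  0.0017]
 [ 0.1591 -0.9873 -0.0012]
 [ 0.0015  0.0014 -1.    ]] 0.350540800314907 5.227940655313432
[253 242]
```

View pics/c5.png

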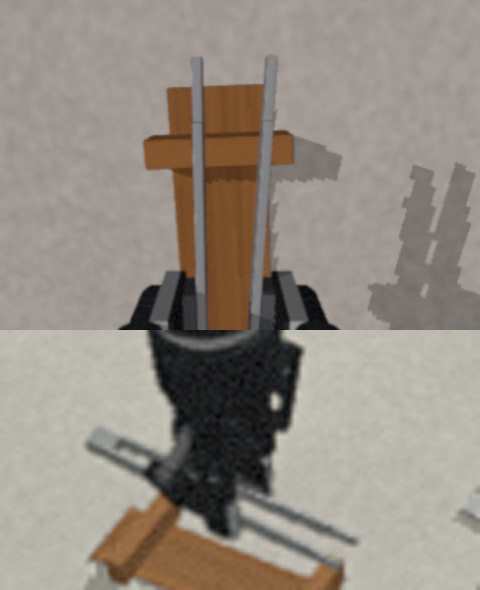

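The tweezers are lifted and look level, with tips at (197,57)/(271,55) in the wrist crop and (357,541)/(342,566) in the scene crop. I'll triangulate the tips for height and gap.

Run:
```python
from h import *
np.set_printoptions(precision=4,suppress=True)
c=load('w5.png');d=load('s3.png')
def ray(c,px):
    a=w(c,[px],.0)[0];b=w(c,[px],.1)[0];return a,(b-a)/np.linalg.norm(b-a)
for n,A,B in(('-y',(271,55),(342,566)),('+y',(197,57),(357,541)),):
    A=(160+A[0]/1.5,60+A[1]/1.5);B=(193+B[0]/4,197+(B[1]-330)/4)
    a,u=ray(c,A);b,v=ray(d,B);s=np.linalg.lstsq(np.c_[u,-v],b-a,rcond=None)[0];P,Q=a+s[0]*u,b+s[1]*v;print(n,(P+Q)/2,np.linalg.norm(P-Q))
# heel height from scene, known horizontal place
H=w(d,[(193+92/4,197+(440-330)/4)],[.09])[0];print('heel@z.09',H)
im=cv2.imread('pics/w5.png')
for z in(.088,.092,.096,.1):
  W=w(c,[(160+191/1.5,98),(160+203/1.5,98),(160+265/1.5,98),(160+278/1.5,97)],z)[:,:2];print(z,W[0],'outer',np.linalg.norm(W[0]-W[3]),'inner',np.linalg.norm(W[1]-W[2]))
for r in(100,104): print(im[r,280:352,1])
```

```text
-y [ 0.5641 -0.2654  0.0916] 0.0003537845031749869
+y [ 0.5595 -0.2446  0.0919] 0.0011571526159752175
heel@z.09 [ 0.366  -0.2842  0.09  ]
0.088 [ 0.5598 -0.2421] outer 0.02622628777699304 inner 0.018693397605691945
0.092 [ 0.5596 -0.2424] outer 0.025475757379041408 inner 0.018158439579479192
0.096 [ 0.5595 -0.2428] outer 0.024725226981089747 inner 0.017623481553266443
0.1 [ 0.5593 -0.2431] outer 0.02397469658313811 inner 0.017088523527053638
[149 149 147 147 150 151 143 129 133 130 134 130 132 122  97 127 157 158
 157 159 157 157 159 159 156 156 157 154 155 154 155 157 156 157 157 157
 157 153 153 151 153 154 157 156 157 157 154 155 153 153 151 151 153 153
 151 153 134 111 125 131 137 133 133 130 121 139 151 154 153 156 157 157]
[151 151 149 149 150 151 149 140 134 133 131 131 133 122  98 123 155 156
 159 159 158 159 158 156 158 155 155 152 152 153 152 152 154 153 153 155
 153 152 152 152 153 152 156 156 157 161 159 161 158 157 156 156 157 158
 160 157 133 117 129 134 134 132 130 127 130 143 151 148 150 154 153 155]
```

>>> {"method": "apply_moves", "body": {"motion": [[[0.09,0.3,0,0,0,-0.009,0.347],[0.09,0.52,0,0,0,-0.009,0.347],[0.09,0.52,0,0,0,-0.009,0.347],[0.09,0.52,0,0,0,-0.009,0.347],[0.09,0.52,0,0,0,-0.009,0.347]]]}}

```text
t: 14.58
tool_pos: [0.4985, -0.1687, 0.0808]
tool_rot: [[0.998, 0.068, -0.003], [0.068, -0.998, 0.001], [-0.003, -0.001, -1.0]]
contact_force: [-0.2, -0.2, -0.7]
finger_gap: 0.346
finger_force: 5.2
```

>>> {"method": "apply_moves", "body": {"motion": [[[0.1,0.52,0,0,0,-0.009,0.347],[0.1,0.52,0,0,0,-0.009,0.347],[0.1,0.45,-0.2,0,0,-0.01,0.347],[0,0.25,-0.3,0,0,0,0.347],[0,0,-0.3,0,0,0,0.347]]]}}

```text
t: 15.0
tool_pos: [0.5107, -0.0987, 0.0486]
tool_rot: [[1.0, 0.017, -0.002], [0.017, -1.0, 0.001], [-0.002, -0.001, -1.0]]
contact_force: [-0.6, -0.1, -2.2]
finger_gap: 0.355
finger_force: 5.2
```

>>> {"method": "apply_moves", "body": {"motion": [[[0,0,-0.3,0,0,0,0.347],[0,0,-0.2,0,0,0,0.347],[0,0,0,0,0,0,0.347],[0,0,0,0,0,0,0.347]]]}}

```text
t: 15.33
tool_pos: [0.5107, -0.101, 0.0292]
tool_rot: [[1.0, 0.013, -0.002], [0.013, -1.0, 0.001], [-0.002, -0.001, -1.0]]
contact_force: [-0.2, -0.5, 0.0]
finger_gap: 0.346
finger_force: 5.2
```

Run:
```python
from h import *
np.set_printoptions(precision=4,suppress=True)
a,c=snap('wrist','w6.png');o=telemetry.get_obs();print(o['t'],o['tool_pos'],o['tool_rot'],o['finger_gap'],o['finger_force'])
b,d=snap('scene','s4.png');q=p(d,[.593,-.0995,.01])[0].astype(int);print(q)
x,y=q-[70,40]
cv2.imwrite('pics/c6.png',np.vstack([cv2.resize(a[60:260,220:420],(560,560),interpolation=cv2.INTER_CUBIC)[:320],cv2.resize(b[y:y+70,x:x+140],(560,280),interpolation=cv2.INTER_CUBIC)]))
```

```text
15.3833 [ 0.5114 -0.1011  0.0302] [[ 0.9999  0.0127 -0.0004]
 [ 0.0127 -0.9999  0.    ]
 [-0.0004 -0.     -1.    ]] 0.35038253921026086 5.230396460392512
[326 241]
```

View pics/c6.png

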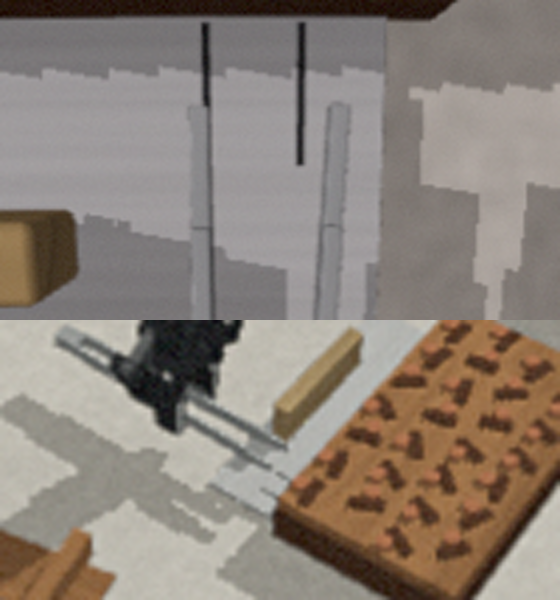

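This view shows the tips short of the lines: tips at (197,107)/(340,105), lines at x=205 and x=301 in the wrist crop. In the scene crop the tips are at (287,446)/(272,463) and the bar corner at (210,487). That was my tenth and last view. I'll correct the scene camera's bias against the known bar corner and triangulate numerically.

Run:
```python
from h import *
np.set_printoptions(precision=4,suppress=True)
c=load('w6.png');d=load('s4.png')
W=lambda q:(220+q[0]/2.8,60+q[1]/2.8)
S=lambda q:(256+q[0]/4,201+(q[1]-320)/4)
print('line b near end wrist',w(c,[W((300,165)),W((301,30)),W((205,30)),W((386,20)),W((380,310))],.006)[:,:2])
print('bar corner scene',w(d,[S((210,487))],.006)[0], 'model .5484 -.1249; px',p(d,[.5484,-.1249,.006])-np.array(S((210,487))))
# block -y -x foot / batten corner in scene
print('block foot px diff', p(d,[.6091,-.1345,0])-np.array(S((275,530))))
print('batten -y top -x corner diff',p(d,[.5579,-.0645,.04])-np.array(S((277,408))), p(d,[.5579,.0355,.04])-np.array(S((358,332))))
bias=p(d,[.5484,-.1249,.006])[0]-np.array(S((210,487)))
def ray(c,px):
    a=w(c,[px],.0)[0];b=w(c,[px],.1)[0];return a,(b-a)/np.linalg.norm(b-a)
for bb in (0,bias):
  for A,B in(((197,107),(287,446)),((340,105),(272,465))):
    a,u=ray(c,W(A));b,v=ray(d,np.array(S(B))+bb);s=np.linalg.lstsq(np.c_[u,-v],b-a,rcond=None)[0];P,Q=a+s[0]*u,b+s[1]*v;print('tip',(P+Q)/2,np.linalg.norm(P-Q))
for z in(.034,.039,.043): print(z,w(c,[W((209,107)),W((329,105))],z)[:,:2])
```

```text
line b near end wrist [[ 0.5812 -0.1081]
 [ 0.6056 -0.1077]
 [ 0.6054 -0.0897]
 [ 0.6076 -0.1235]
 [ 0.5528 -0.1252]]
bar corner scene [ 0.5536 -0.1306  0.006 ] model .5484 -.1249; px [[-0.2534 -2.1057]]
block foot px diff [[-0.8787  0.9761]]
batten -y top -x corner diff [[-1.3271 -1.7623]] [[-2.0093 -2.389 ]]
tip [ 0.5898 -0.0905  0.0375] 0.000553791066877137
tip [ 0.5912 -0.112   0.0384] 0.0014969124843579036
tip [ 0.5892 -0.0913  0.0464] 0.0008204314533738732
tip [ 0.5903 -0.1116  0.046 ] 0.0005247573623129508
0.034 [[ 0.5902 -0.092 ]
 [ 0.5908 -0.1111]]
0.039 [[ 0.59   -0.0923]
 [ 0.5905 -0.1107]]
0.043 [[ 0.5897 -0.0925]
 [ 0.5903 -0.1104]]
```

>>> {"method": "apply_moves", "body": {"motion": [[[0.08,0.06,-0.2,0,0,0,0.347],[0,0,-0.2,0,0,0,0.347],[0,0,-0.12,0,0,0,0.347],[0,0,0,0,0,0,0.347],[0,0,0,0,0,0,0.347]]]}}

```text
t: 15.85
tool_pos: [0.5141, -0.0977, 0.0089]
tool_rot: [[1.0, 0.014, -0.001], [0.014, -1.0, 0.0], [-0.001, -0.0, -1.0]]
contact_force: [1.0, -0.7, -0.5]
finger_gap: 0.352
finger_force: 5.2
```

Run:
```python
from h import *
np.set_printoptions(precision=4,suppress=True,linewidth=200)
a,c=snap('wrist','w7.png');o=telemetry.get_obs();print(o['t'],o['tool_pos'],o['tool_rot'][2],o['finger_gap'],o['contact_force'])
b,d=snap('scene','s5.png')
g=a[:,:,1]
for r in range(66,124,3): print(r,*g[r,282:350])
```

```text
15.9 [ 0.5145 -0.0979  0.0093] [-0.0005 -0.0002 -1.    ] 0.34681996689726113 [ 0.2227 -0.2633  0.0142]
66 46 50 49 48 48 46 49 51 47 49 46 51 53 47 52 50 51 55 55 51 56 54 52 49 51 50 53 52 52 49 51 53 49 50 55 53 51 47 49 53 50 47 49 49 51 50 47 53 51 50 46 55 52 47 53 48 49 50 47 45 46 50 43 54 50 43 50 44
69 119 116 117 116 119 118 117 119 119 119 117 119 119 108 70 52 46 85 120 120 119 117 120 120 117 119 118 116 118 117 117 121 117 117 118 118 119 118 119 117 120 118 119 120 121 118 117 118 120 119 118 119 113 82 53 46 71 106 119 118 119 120 117 119 117 118 119 121
72 116 118 115 116 119 116 116 117 116 118 117 117 117 105 64 21 23 81 116 116 117 117 116 118 117 117 116 117 116 115 116 119 119 117 118 120 117 119 120 116 119 117 117 116 116 118 119 117 116 116 116 118 105 69 24 16 73 105 117 119 118 118 117 117 118 121 119 116
75 115 117 115 115 115 117 117 117 117 117 116 115 117 107 64 26 29 78 115 118 114 115 117 117 118 117 119 114 118 114 118 115 115 117 115 117 116 116 118 118 118 120 117 118 119 118 116 117 118 118 119 117 107 72 16 28 82 111 120 118 116 119 119 118 119 1
[... 3615 characters left out ...]
7 160 158 146 122 118 123 122 121 122 122 121 122 121 120 122 123 120 121 121 122 121 120 121 121 94 79 111 130 137 139 136 136 135 125 142 157 157 158 157 158
120 153 155 153 153 155 152 142 139 138 137 138 127 103 100 115 58 26 70 130 157 156 154 155 155 155 156 154 154 157 156 143 120 119 120 119 121 119 121 119 119 122 119 122 120 121 121 121 121 122 119 122 109 77 77 120 136 140 138 137 135 128 126 145 157 159 157 157 158
123 155 155 153 154 155 149 142 137 138 137 135 128 104 99 113 55 30 72 127 155 156 155 154 155 156 156 156 156 155 154 141 119 120 116 120 119 118 120 119 118 120 119 120 119 119 121 118 121 119 119 120 107 78 83 130 142 138 134 138 138 132 143 155 155 156 154 157 157
```

Run:
```python
from h import *
np.set_printoptions(precision=4,suppress=True,linewidth=200)
c=load('w7.png')
print('lines',w(c,[(297.6,95),(336.0,93)],.006)[:,:2])
for z in(.0223,.0263): print(z,w(c,[(294.3,99),(335.4,99),(290,97.7),(340,96)],z)[:,:2])
# scene: dump region around predicted tips for sub-pixel view, with +(1,2)px bias
d=load('s5.png');im=cv2.imread('pics/s5.png')
for z in (.006,.0183,.0223,.0263): print(z,p(d,[.594,-.0895,z])[0]-[-1,-2],p(d,[.594,-.1075,z])[0]-[-1,-2])
for r in range(234,256): print(r,*im[r,310:345,1])
```

```text
lines [[ 0.5955 -0.0896]
 [ 0.5967 -0.1076]]
0.0223 [[ 0.5929 -0.0891]
 [ 0.5931 -0.1062]
 [ 0.5934 -0.0873]
 [ 0.5943 -0.1081]]
0.0263 [[ 0.5927 -0.0893]
 [ 0.5929 -0.1059]
 [ 0.5932 -0.0876]
 [ 0.5941 -0.1077]]
0.006 [329.8776 242.4373] [326.1566 246.3974]
0.0183 [330.0492 239.5545] [326.3002 243.5189]
0.0223 [330.1056 238.607 ] [326.3473 242.5727]
0.0263 [330.1622 237.6545] [326.3947 241.6215]
234 90 101 127 177 175 151 134 130 114 117 102 99 91 119 164 172 179 176 178 181 178 178 178 180 174 141 115 112 112 97 65 53 64 97 110
235 116 101 93 98 135 148 149 145 139 137 131 123 113 100 99 129 171 176 178 181 180 180 183 177 126 89 101 108 111 80 50 50 59 107 115
236 150 134 108 97 97 121 156 151 146 139 149 177 168 154 130 108 121 138 158 171 179 180 173 154 98 68 68 82 66 56 54 58 69 110 112
237 142 134 134 117 101 98 104 127 162 152 176 182 179 180 176 150 143 113 110 148 179 177 148 117 84 79 79 100 64 55 52 58 99 116 116
238 142 147 139 128 114 102 99 98 110 128 145 174 177 180 182 173 177 154 121 155 174 150 120 105 111 114 107 84 63 57 59 70 108 115 107
239 168 173 156 145 134
[... 1545 characters left out ...]
 41 45 59 67 74 79 99 111 114 116 113 112 107 112 111 111 108
251 188 188 191 187 165 153 152 149 156 154 149 144 148 136 71 32 33 37 33 27 41 55 58 65 71 85 99 106 113 110 117 110 113 111 108
252 182 186 190 194 191 188 188 186 190 191 158 147 148 153 87 38 29 34 36 44 33 28 46 51 66 75 66 82 99 114 111 112 116 110 107
253 186 186 188 189 190 188 186 188 188 187 153 147 145 144 77 28 36 39 41 30 34 32 35 32 54 61 60 66 67 88 103 110 114 110 110
254 187 187 185 186 188 185 188 191 183 153 140 140 149 133 74 41 35 29 36 41 30 38 29 35 30 40 43 60 65 74 73 96 105 107 107
255 192 186 190 188 190 192 190 183 152 140 145 151 146 145 118 98 55 42 31 26 33 23 34 35 34 45 37 44 55 70 63 71 77 97 103
```

Run:
```python
from h import *
np.set_printoptions(precision=2,suppress=True,linewidth=200)
d=load('s5.png')
print('line a near,far',p(d,[[.5812,-.0900,.006],[.606,-.0896,.006]]))
print('line b near,far',p(d,[[.5812,-.1081,.006],[.606,-.1076,.006]]))
for z in(.010,.014,.018,.022,.026): print(z,'tip_b, outer a',p(d,[[.5932,-.0893,z],[.5938,-.111,z]]).ravel())
# before placing: line visible in s1 (nothing over it)
d1=load('s1.png');im=cv2.imread('pics/s1.png')
for r in range(236,252): print(r,*im[r,314:340,1])
```

```text
line a near,far [[325.05 238.45]
 [332.39 242.44]]
line b near,far [[321.28 242.39]
 [328.68 246.44]]
0.01 tip_b, outer a [328.74 239.33 324.41 244.21]
0.014 tip_b, outer a [328.79 238.39 324.45 243.28]
0.018 tip_b, outer a [328.85 237.45 324.5  242.34]
0.022 tip_b, outer a [328.91 236.5  324.55 241.39]
0.026 tip_b, outer a [328.96 235.55 324.59 240.44]
236 134 129 132 132 138 141 142 169 177 177 172 172 173 174 172 173 178 178 174 145 93 67 65 75 64 56
237 125 125 126 141 173 178 179 176 173 174 172 174 176 174 177 173 178 169 148 111 83 76 80 93 64 57
238 146 135 142 173 176 175 175 174 174 173 172 167 171 174 175 175 173 145 116 103 103 108 109 91 56 51
239 173 177 176 175 176 172 174 171 171 173 171 122 131 166 176 174 143 107 100 103 109 116 109 77 47 47
240 178 174 175 175 174 175 171 172 174 173 176 173 135 130 160 147 121 108 110 106 80 95 107 92 74 62
241 173 176 173 172 173 174 174 172 172 175 175 178 175 168 116 105 106 112 106 93 61 49 75 105 111 113
242 174 176 174 173 172 173 175 167 168 174 177 175 176 156 98 83 104 107 85 63 49 45 57 85 107 112
243 173 173 177 174 173
[... 172 characters left out ...]
 107
245 111 153 166 172 176 176 176 178 177 173 134 96 100 105 110 117 86 55 47 57 68 105 111 112 102 102
246 134 144 134 152 168 178 178 176 173 179 174 105 72 93 110 108 76 48 49 62 85 108 106 107 105 111
247 138 140 127 116 128 158 169 180 176 181 152 83 67 69 84 97 86 75 70 84 109 108 107 106 106 114
248 148 140 139 122 121 120 135 176 176 174 100 43 42 62 61 71 89 103 113 107 110 111 108 113 113 114
249 184 157 139 139 135 132 121 120 132 136 64 25 33 43 57 64 70 80 90 105 107 113 110 116 114 107
250 187 181 154 147 139 139 138 134 126 118 56 35 34 33 46 45 63 66 70 83 99 106 112 110 111 109
251 187 186 183 178 161 155 142 143 143 135 63 31 33 35 28 39 40 40 59 63 65 84 103 104 113 110
```

>>> {"method": "apply_moves", "body": {"motion": [[[0,-0.02,-0.05,0,0,0,0.347],[0,0,-0.05,0,0,0,0.347],[0,0,0,0,0,0,0.347],[0,0,0,0,0,0,0.347],[0,0,0,0,0,0,0.347]]]}}

```text
t: 16.37
tool_pos: [0.5147, -0.0988, 0.0056]
tool_rot: [[1.0, 0.014, 0.0], [0.014, -1.0, 0.0], [0.0, -0.0, -1.0]]
contact_force: [0.3, 0.1, 0.1]
finger_gap: 0.348
finger_force: 5.2
```

Run:
```python
from h import *
np.set_printoptions(precision=4,suppress=True,linewidth=200)
a,c=snap('wrist','w8.png');o=telemetry.get_obs();print(o['t'],o['tool_pos'],o['tool_rot'][2],o['finger_gap'],o['contact_force'])
b,d=snap('scene','s6.png')
for r in range(84,112,3): print(r,*a[r,282:350,1])
for r in range(234,248): print(r,*b[r,312:334,1])
print(p(d,[[.5932,-.0897,.010],[.5932,-.0897,.014],[.5932,-.0897,.018],[.5938,-.1118,.010],[.5938,-.1118,.014],[.5938,-.1118,.018]])+[0,.5])
```

```text
16.4167 [ 0.5147 -0.0988  0.0057] [ 0.0002  0.     -1.    ] 0.3477550096800444 [ 0.0458 -0.1072 -0.6633]
84 119 121 120 120 122 122 121 119 123 121 121 106 35 18 49 98 123 121 122 123 122 122 120 119 119 124 120 122 121 123 121 119 121 120 121 122 121 120 121 120 121 120 121 122 122 119 121 122 121 120 109 70 21 30 79 111 122 121 120 122 121 120 120 122 119 121 120 121
87 120 116 119 117 119 120 121 118 120 120 118 102 33 22 54 97 119 119 119 118 117 119 123 119 120 118 119 118 118 117 117 116 120 117 120 120 119 117 115 115 117 116 118 118 118 119 117 116 118 120 109 73 26 22 76 110 120 119 119 117 120 118 118 118 119 119 117 120
90 155 157 153 156 156 151 145 146 145 146 139 108 38 22 47 95 118 119 120 120 119 135 155 155 156 155 154 158 156 154 152 144 147 147 144 143 135 121 121 121 122 121 119 120 117 117 119 119 120 144 143 97 31 35 106 137 144 145 144 146 144 131 121 120 122 121 121 118
93 153 155 154 153 153 155 154 152 152 153 154 136 51 22 49 113 156 155 153 154 151 154 151 153 154 153 152 154 154 153 153 152 155 153 152 153 152 154 153 155 156 152 153 154 153 154 150 144 1
[... 2361 characters left out ...]
1 119 147 146 138 139 140 170 114 107 111 113 111 99
242 140 136 130 139 144 169 148 144 135 103 109 140 150 136 143 154 101 87 101 111 86 59
243 149 145 133 135 133 141 140 169 176 129 109 106 117 144 167 128 91 77 75 69 60 56
244 120 123 128 132 133 136 133 138 150 174 160 145 138 166 143 117 110 92 84 67 54 53
245 139 130 112 128 133 136 136 138 170 178 184 178 142 101 105 111 118 118 86 51 50 53
246 151 143 141 149 135 129 130 138 136 143 173 184 179 102 75 100 110 118 74 56 49 61
247 154 148 140 142 135 115 118 133 133 151 176 183 157 87 59 71 79 109 82 71 72 93
[[328.6574 239.9169]
 [328.7125 238.9795]
 [328.7678 238.0373]
 [324.2422 244.8902]
 [324.2864 243.9547]
 [324.3309 243.0142]]
```

>>> {"method": "apply_moves", "body": {"motion": [[[0,0.005,-0.045,0,0,0,0.347],[0,0,0,0,0,0,0.347],[0,0,0,0,0,0,0.347],[0,0,0,0,0,0,0.347],[0,0,0,0,0,0,0.347]]]}}

```text
t: 16.88
tool_pos: [0.5147, -0.0986, 0.0038]
tool_rot: [[1.0, 0.014, 0.0], [0.014, -1.0, -0.0], [0.0, 0.0, -1.0]]
contact_force: [0.1, 1.2, -1.1]
finger_gap: 0.349
finger_force: 5.2
```

>>> {"method": "apply_moves", "body": {"motion": [[[0,0,0,0,0,0,0.347],[0,0,0,0,0,0,0.347],[0,0,0,0,0,0,0.347],[0,0,0,0,0,0,0.347],[0,0,0,0,0,0,0.347]]]}}

```text
t: 17.3
tool_pos: [0.5147, -0.0986, 0.0038]
tool_rot: [[1.0, 0.014, 0.0], [0.014, -1.0, -0.0], [0.0, 0.0, -1.0]]
contact_force: [1.2, -0.7, -0.4]
finger_gap: 0.35
finger_force: 5.2
```

Run:
```python
from h import *
a,c=snap('wrist','w9.png');o=telemetry.get_obs();print(o['t'],o['tool_pos'],o['finger_gap'],o['contact_force'])
for r in (75,84,93,99,105): print(r,*a[r,282:350,1])
```

```text
17.35 [ 0.51471283 -0.09859926  0.00384868] 0.34867139568486943 [ 0.9276402   0.40770355 -0.43857844]
75 117 119 116 116 116 114 116 116 118 118 117 102 38 22 38 81 116 118 115 117 115 118 116 117 116 114 120 116 115 120 116 116 120 117 118 120 119 118 118 116 119 116 118 119 115 117 119 117 116 118 118 106 71 21 26 80 110 120 119 118 118 117 120 120 120 119 120 119
84 120 121 121 121 120 121 121 123 122 120 122 107 52 20 36 87 119 123 121 122 118 122 120 120 120 121 119 120 120 121 118 121 120 120 123 121 121 119 118 124 121 120 118 120 120 118 120 120 119 120 123 101 58 18 24 76 110 121 122 121 122 120 122 121 120 121 120 119
93 154 155 154 154 155 154 153 152 152 154 153 135 63 24 38 109 153 154 150 151 152 154 152 152 153 153 153 153 152 153 151 152 153 154 153 154 152 153 152 154 152 151 156 153 152 153 151 153 153 154 154 123 57 25 48 122 155 154 151 152 153 153 153 154 153 153 150 150
99 153 154 157 155 146 131 137 136 136 136 136 127 86 35 40 110 155 156 154 156 155 154 155 154 154 153 156 156 153 154 155 153 154 155 156 155 153 157 157 154 156 155 155 155 154 156 156 155 155 156 156 127 57 34 62 95 129 140 139 138 139 134 128 139 150 154 153 154
105 155 155 154 156 155 149 139 137 136 138 138 130 99 51 30 81 116 117 117 118 121 120 117 119 118 117 118 119 118 119 119 118 116 118 120 139 154 156 156 155 155 154 155 156 153 155 155 158 156 154 158 124 46 38 86 123 139 142 138 139 136 134 133 129 118 120 120 121
```

Each tip's inner face is over its line, there is no contact force, and the gap is steady. I'm handing in.

```bash
python3 -c "
from rig import order
print(order.job_done())"
```

```text
the job is handed in; nothing more can be done
None
```

I handed the job in at about 17 s: the straightedge is laid flush against the block and released, and the tweezers are held level at about an 18 mm gap, one tip over each line. The tips hover an estimated 3–4 mm above the bar (from the camera images, good to a couple of mm), and no verdict came back.

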